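# Wedge the sprung catch and take the settling cylinder out of its tilted stand

## Robot

A 6-joint arm with a two-finger parallel gripper is mounted at the origin on a cart in front of the work surface, level with it; the furniture and walls round the work are solid. World frame = base frame: x ahead of the robot, y to its left, z up, the work surface at z = 0. Lengths are in mm, angles in rad, forces in N, time in s.
With the tool pointing down it reaches from about 375 to 900 mm from the base axis. Payload 3.1 kg.
Tool frame: the origin (TCP) lies midway between the tips of the shut fingers; the grasp point (between the pads) lies 19 mm behind it; z points along the fingers, y is the direction in which the jaws open and shut (so a half turn about z gives the same grasp; the last joint's range is limited). The gripper opens to 87 mm and grips with 3 to 60 N. Pads are 19 mm wide; open, the fingers measure 117 mm over their backs; the gripper's body (75 mm by 190 mm) begins 51 mm behind the grasp point.
Start: joints at [1.115, 0.527, 1.433, -0, 1.181, -0.178], TCP at [171.36, 601.026, 222.548] pointing down, gripper open.
Joint ranges: [-3.08, 3.08], [-0.75, 2.2], [0.22, 2.44], [-1.43, 4.57], [0, 2.65], [-2.85, 2.85]. Speed limits (rad/s): [2.79, 2.79, 3.14, 3.14, 3.14, 3.14].

## Interface

Orientations are given as a rotation vector (axis times angle).
In Python, from cell import ctrl gives the robot as it stands.
- The arm moves only by the shell command python3 -m crank 'ROWS' [FORCE]. ROWS is a JSON object of lists of equal length, an entry for each row: "xyz": the shift along the tool's x, y, z as a fraction of full scale, a list of three; "dr": the turn, a rotation vector about the tool's x, y, z as a fraction of full scale, a list of three; "gripper": the closure, from 0 (fully open) to 1 (shut). A call has 1 to 8 rows; each row shifts and turns the commanded pose from where the row before left it, along the tool's axes as they then stand; what a row does not reach is not made up. Full scale, the value 1, is 20 cm for a shift and pi/2 rad for a turn. A row lasts 1/12 s, in which the tool goes at most 41.7 mm and 7.16 degrees, less where a joint would pass 70% of its speed; a pose out of reach is approached as far as the arm can. A call with a number of a shift or a turn outside -1 to 1 is refused whole. A call with a gripper value outside its range is refused whole. The fingers move at their own pace and stop on an object; FORCE is the grip in N (left out, the last holds). Time passes only in rows, so rows that do not move let the fingers close. It gives the time, the measured TCP pose, the force and the opening at its end, in the units of the state.
- ctrl.sense(): the state, without advancing time (a new reading comes with each control period).
- ctrl.get_image(name): name is "scene" or "top" or "wrist"; returns (picture, depth): 384x512x3 uint8, red, green, blue; 384x512 float32, mm along the optical axis (not along the pixel's ray), 0 where there is no reading.
- ctrl.calibration(name): a dict with "K" (3x3 intrinsics, pixels), "origin" and "attitude" of the camera in the world; the wrist camera has in their place "mount" (4x4, takes a point from camera to tool coordinates, whose origin is the TCP and whose axes are the flange's). Camera axes: x right, y down, z forward; pixel columns grow to the right and rows downward; lengths in mm; the calibration is good to about 2 mm. A picture is of the moment at which its call begins: read the wrist's pose just before it. calibration takes no time and is no camera call.
- ctrl.job_done(): hands the job in, once; it reports no verdict.
Trained networks look in the newest picture that a camera, given by its name, has taken for a name from the list of things; names that differ only in an ending like _2 or _b are one class to them, and where a whole thing is asked for, a point or a joint stands for the part that bears it (a point fixed in the world has none). Each returns a list of dicts, best first, with "score" (0 to 1); they miss things now and then, are a little off and sometimes report something else, mostly with a low value. They report only what shows in the picture. A call takes as long as a camera call. They do not tell look-alikes from the thing itself.
- ctrl.silhouettes(camera, query): "pixels" (384x512 bool, what is visible of it) and "bbox" ([left, top, width, height] in pixels, round what is visible of it).
The state is a dict: "time": time; "q": joint angles; "joint_vel": joint speeds; "joint_efforts": joint torques, N m; "tcp_pos": TCP position; "orientation": TCP orientation; "contact_force": force on the tool from outside, world axes, zero at the start; "wrist_torque": the same for the moment, N m; "grip_width": finger opening in mm.
Only numpy, scipy, OpenCV 4.12 (cv2) and the standard library are available. Lean on these libraries where they do the work, as an engineer would, in place of code of your own. Each camera call takes 0.05 s, during which the arm holds its last target.

## Task

The settling test in the tilted stand has run its time. Push the loose wedge into the gap beside the sprung catch so that it holds the catch open by itself, then draw the stoppered cylinder out of its seat and stand it upright in the shallow steel tray without dropping it or tipping it over. Leave the wedge in the gap, holding the catch open for the next cylinder.

Things in the scene. Friction and masses are not known exactly. Their poses are not given: they have to be found in the camera images.
- seat (a point): centre of the cylinder's seat, on the white deck of the fixed grey stand (130 x 170 mm), about 100 mm above the bench. The deck slopes 25 degrees down to the robot's right: x runs up the slope, y across it to the catch, z square off it, leaning to the right, along the seated cylinder. A 9 mm high collar, 35 mm inner radius, rings the foot. Deck edges: x -63 and +63 mm, y -52 and +112 mm
- saddle (a point): middle of the black forked saddle that carries the leaning tube from below, 112 mm off the deck along the cylinder's axis; same axes as the seat. Fork 16 mm high in z, x from -34 to +2 mm, y within 27 mm either side of this point, open towards +x; its flat bracket stands on the deck at x -38 mm
- slot (a point): the gap for the wedge, at (0, 61, 22) mm from the seat, same axes: on the flat latch housing top (x -50 to +40 mm), half-way along the flat face of the fixed steel cheek (30 mm long in x, 36 high), which lies at y < 0. The catch's tab faces it 5 mm away. At the lower end (x -15 to -31 mm) both flare 35 degrees to a mouth 28 mm wide; the wedge slides in along +x
- catch (a joint): travel in m of the sprung catch along the slot's +y: 0 shut, 0.020 its stop. Shut, its 26 mm wide bolt reaches 10 mm over the cylinder's foot and locks it in; it clears the foot from about 0.012 on. The spring shuts it with 4 N at 0, rising 0.25 N a mm. The wedge, fully in, opens it to about 0.015
- catch_tab (a point): middle of the inner face of the catch's steel thumb tab (30 mm long in x, 36 mm high above the housing top, with the flared lip at its lower end), 18 mm above the housing top; moves with the catch; same axes as the slot
- wedge_mid (a point): centre of the loose black plastic wedge on the bench: 145 mm long (x, nose at +x), 20 thick (y), 36 high (z), 90 g. Parallel from the ribbed butt at x -72 to +32 mm, then tapering on both sides to a 6 mm nose. Grip it across its thickness near the butt (x about -50 mm), so that the fingers stay out of the gap
- wedge_nose (a point): middle of the wedge's thin end, 72 mm ahead of its centre; same axes. Wedged well, it lies 35 to 70 mm (best 50) beyond the slot point along the slot's x, 10 mm along its y and 18 mm along its z, the wedge's axes along the slot's. Pushing it in takes 10 to 20 N; the pinch then holds it
- cylinder_mid (a point): centre of the closed settling cylinder, 195 mm tall, 97 mm above its underside; z is its axis to the stopper. Milky tube 36 mm in diameter, rim 40 mm wide at 170 to 174 mm up, black 34 mm stopper above, grey foot 66 mm in diameter, 11 thick. 0.24 kg, top-heavy. It starts seated, leaning 25 degrees to the robot's right; the tube is free to grip from 125 to 168 mm up
- tray_in (a point): centre of the floor of the fixed shallow steel tray, 200 (x) by 150 (y) mm outside, rim 17 mm above the bench, walls 3 mm thick with a 6 mm bead, floor 3 mm above the bench; the tray's own axes
Things that resemble listed ones, but are neither listed nor needed, are in the scene too. Of the things that look like the part that bears wedge_mid, the larger one is meant.

How it is judged:
By the outcome, as a careful person would: the job done as asked, in the order asked, and still so for the second after the job is handed in, with the robot touching nothing.
It also fails if it takes over 67 s, if anything falls off the work surface, if the arm or the gripper's body presses on something with over 40 N, if the wrist force passes 120 N, or if a joint passes its speed limit or range.

## Working session

There is one attempt and no reset: what is moved stays moved. The work goes in short steps, Python scripts to look and compute and a shell command to move; the robot and the scene stay as the last step left them, time stands still between calls to the robot, and variables do not carry over. Pictures are saved under pics/ and viewed, and the job is handed in when it is done.

```bash
ls -la; mkdir -p pics
cat > h.py <<'E'
import numpy as np, cv2, json
from scipy.spatial.transform import Rotation as R
from cell import ctrl
def save(n,im): cv2.imwrite('pics/%s.png'%n, cv2.cvtColor(im,cv2.COLOR_RGB2BGR))
def campose(name,s=None):
    c=ctrl.calibration(name); K=np.array(c['K'])
    if 'mount' in c:
        s=s or ctrl.sense(); T=np.eye(4); T[:3,:3]=R.from_rotvec(s['orientation']).as_matrix(); T[:3,3]=s['tcp_pos']
        return K,T@np.array(c['mount'])
    T=np.eye(4); a=np.array(c['attitude'])
    T[:3,:3]=a if a.shape==(3,3) else R.from_rotvec(a).as_matrix(); T[:3,3]=c['origin']
    return K,T
def cloud(name,d,s=None):
    K,T=campose(name,s); v,u=np.mgrid[:d.shape[0],:d.shape[1]]
    P=np.stack([(u-K[0,2])/K[0,0]*d,(v-K[1,2])/K[1,1]*d,d],-1)
    W=P@T[:3,:3].T+T[:3,3]; W[d<=0]=np.nan; return W
def proj(name,p,s=None):
    K,T=campose(name,s); q=(np.atleast_2d(p)-T[:3,3])@T[:3,:3]; q=q@K.T; return q[:,:2]/q[:,2:]
E
python3 - <<'E'
from h import *
s=ctrl.sense(); print(s)
for n in('scene','top','wrist'):
    print(n,ctrl.calibration(n))
    im,d=ctrl.get_image(n); save(n+'0',im); np.save('pics/%s0.npy'%n,d)
print(ctrl.sense()['time'])
E
```

```text
total 12
drwxr-xr-x  3 agent agent 4096 Dec  7 05:26 .
drwxr-xr-x 23 root  root  4096 Dec  7 05:26 ..
drwxr-xr-x  2 agent agent 4096 Dec  7 05:26 pics
{'time': 0.0, 'q': array([ 1.11446053e+00,  5.28480062e-01,  1.43391103e+00, -5.29870132e-05,
        1.18130977e+00, -1.78517744e-01]), 'joint_vel': array([ 0.00042842,  0.00027858, -0.00040712, -0.00139802, -0.00090313,
        0.00238749]), 'joint_efforts': array([ 7.97938246e-04, -4.40037882e+01, -1.76595819e+01,  6.33594836e-02,
        5.82655391e-02, -1.84570040e-04]), 'tcp_pos': array([171.08761375, 600.38283535, 221.56027213]), 'orientation': array([-0.43487724, -3.11072894,  0.00316953]), 'contact_force': array([0.21138159, 0.31381841, 0.22974295]), 'wrist_torque': array([-0.02880671, -0.02815788, -0.01022752]), 'grip_width': 87.0016985462004}
scene {'K': array([[439.35790493,   0.        , 254.56625756],
       [  0.        , 439.35790493, 193.05157114],
       [  0.        ,   0.        ,   1.        ]]), 'origin': array([-240.02046718, -830.35779385,  983.60333717]), 'attitude': array([-2.09475477,  0.80006688, -0.41940405])}
top {'K': array([[474.59364187,   0.        , 253.07638441],
       [  0.        , 474.59364187, 197.16991951],
       [  0.        ,   0.        ,   1.        ]]), 'origin': array([ 398.43445554,  -21.26377155, 1587.60521738]), 'attitude': array([-2.17451209,  2.18977524, -0.06140438])}
wrist {'K': array([[336.97438214,   0.        , 249.9802738 ],
       [  0.        , 336.97438214, 191.67186468],
       [  0.        ,   0.        ,   1.        ]]), 'mount': array([[ 1.01126695e-03, -9.60930443e-01, -2.76788115e-01,
         7.57407835e+01],
       [ 9.99999318e-01,  8.10059134e-04,  8.41278104e-04,
         5.62655401e-01],
       [-5.84195000e-04, -2.76788777e-01,  9.60930607e-01,
        -1.63244442e+02],
       [ 0.00000000e+00,  0.00000000e+00,  0.00000000e+00,
         1.00000000e+00]])}
0.15
```

View pics/scene0.png

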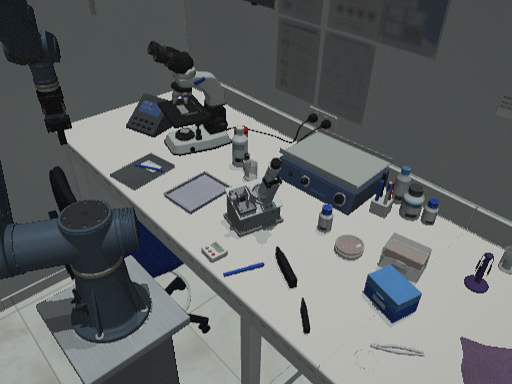

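View pics/top0.png

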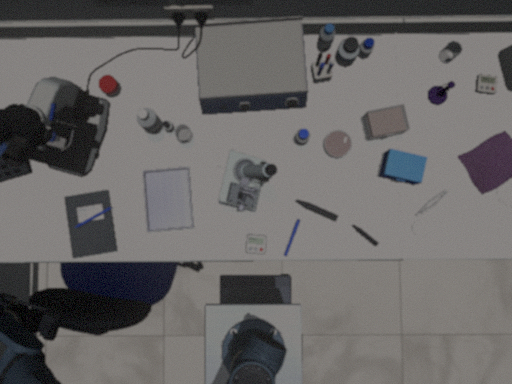

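View pics/wrist0.png

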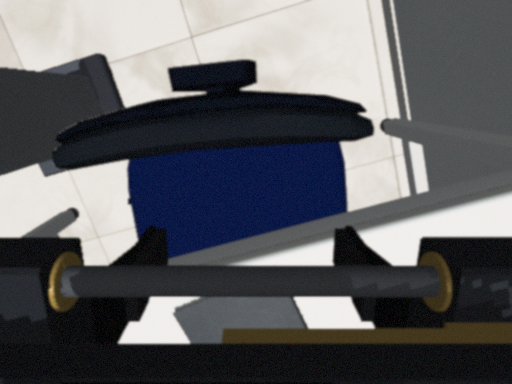

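The scene shows the stand at scene (253,207) / top (245,180) and the tray at top (168,200). There are two black wedges: one at top (316,210) / scene (286,267), and a smaller one at top (365,235) / scene (305,315).

Run:
```python
from h import *
im=cv2.imread('pics/scene0.png'); cv2.imwrite('pics/sc_crop.png',cv2.resize(im[150:340,160:350],None,fx=3,fy=3,interpolation=cv2.INTER_CUBIC))
im=cv2.imread('pics/top0.png'); cv2.imwrite('pics/top_crop.png',cv2.resize(im[130:260,130:390],None,fx=3,fy=3,interpolation=cv2.INTER_CUBIC))
for n in('scene','top'):
    d=np.load('pics/%s0.npy'%n); W=cloud(n,d)
    ctrl.get_image(n)
    for q in('wedge_mid','cylinder_mid','catch'):
        for r in ctrl.silhouettes(n,q):
            m=r['pixels']; P=W[m]; P=P[np.isfinite(P[:,0])]
            lo,hi=np.percentile(P,[2,98],axis=0); c=np.median(P,0)
            print(n,q,round(r['score'],2),r['bbox'],m.sum(),'med',c.round(),'lo',lo.round(),'hi',hi.round())
    for (u,v) in ([(200,192)] if n=='scene' else [(168,200)]): print('tray',W[v,u])
print(ctrl.sense()['time'])
```

```text
scene wedge_mid 0.61 [277.2, 246.4, 19.3, 43.6] 396 med [ 449. -225.   31.] lo [ 424. -277.   -1.] hi [ 486. -153.   37.]
scene cylinder_mid 0.68 [255.4, 156.4, 26.3, 46.1] 392 med [558. -37. 220.] lo [545. -68.  99.] hi [578.  40. 278.]
tray [510.98537105 285.35861298  -2.95258383]
top wedge_mid 0.62 [298.9, 199.6, 41.2, 19.3] 227 med [ 459. -214.   36.] lo [ 429. -274.   17.] hi [ 489. -157.   43.]
top wedge_mid 0.62 [355.0, 226.2, 23.8, 14.8] 129 med [ 376. -372.   25.] lo [ 349. -404.   -0.] hi [ 403. -341.   33.]
top cylinder_mid 0.62 [233.9, 160.4, 44.7, 19.8] 523 med [570.  -7. 193.] lo [549. -69. 107.] hi [608.  43. 283.]
top cylinder_mid 0.35 [220.9, 148.6, 51.0, 61.8] 1524 med [533.  34. 121.] lo [465. -38.  76.] hi [632.  88. 199.]
top catch 0.58 [237.3, 181.3, 15.2, 20.2] 98 med [510.  19. 125.] lo [490.  -3. 111.] hi [556.  31. 157.]
tray [497.22885867 280.12490689   5.6044929 ]
0.55
```

View pics/sc_crop.png

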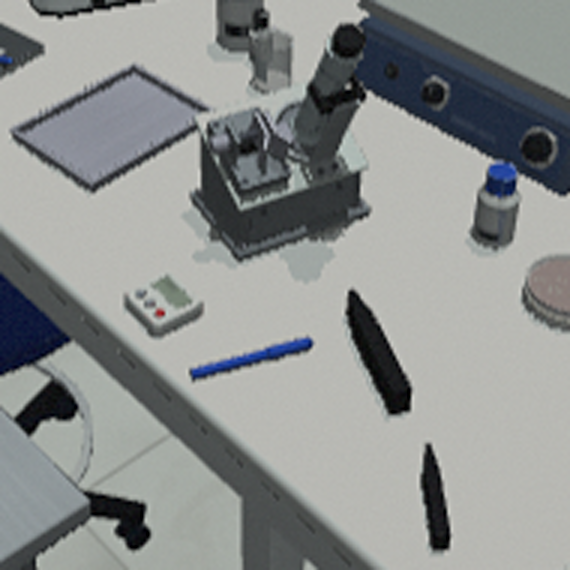

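View pics/top_crop.png

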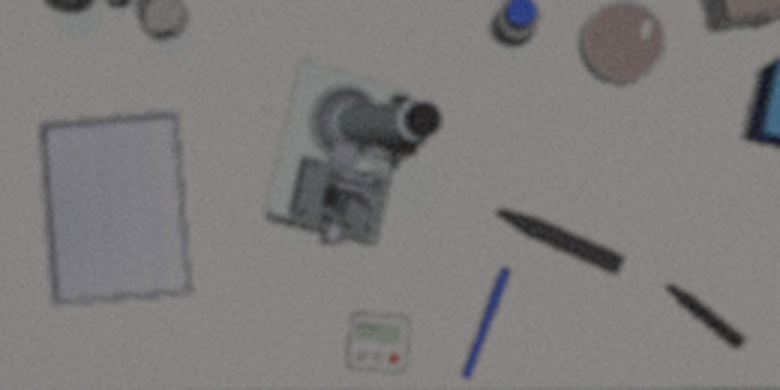

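```bash
cat >> h.py <<'E'
def pose(s=None):
    s=s or ctrl.sense(); return np.array(s['tcp_pos']),R.from_rotvec(s['orientation'])
def mk(x,z):
    z=np.array(z,float);z/=np.linalg.norm(z); x=np.array(x,float); x=x-z*(x@z); x/=np.linalg.norm(x)
    return R.from_matrix(np.stack([x,np.cross(z,x),z],1))
def rows(pt,Rt,n=None,p0=None,R0=None):
    """equal world steps; print rows"""
    p,r=pose()
    if p0 is not None: p,r=p0,R0
    pt=np.array(pt,float); dv=(r.inv()*Rt).as_rotvec(); L=np.linalg.norm(pt-p); A=np.degrees(np.linalg.norm(dv))
    n=n or int(max(np.ceil(L/40),np.ceil(A/7.0),1)); 
    d=R.from_rotvec(dv/n); out=[]
    for i in range(n):
        out.append(((r.inv().apply((pt-p)/n))/200).round(4).tolist()); r=r*d
    print('n',n,'L',L.round(1),'A',A.round(1),'dr',(dv/n/(np.pi/2)).round(4).tolist()); print('xyz',json.dumps(out))
E
python3 - <<'E'
from h import *
ctrl.get_image('top');d=np.load('pics/top0.npy'); K,T=campose('top')
for r in ctrl.silhouettes('top','wedge_mid'):
    m=r['pixels'].astype(np.uint8); vu=np.argwhere(m)[:,::-1].astype(float)
    # ray to plane z=36
    ray=np.c_[(vu-K[:2,2])/K[0,0],np.ones(len(vu))]@T[:3,:3].T
    P=T[:3,3]+ray*((36-T[2,3])/ray[:,2:])
    rc=cv2.minAreaRect(P[:,:2].astype(np.float32)); print(r['score'],rc,P.mean(0))
    c,w=P[:,:2].mean(0),np.linalg.eigh(np.cov(P[:,:2].T))[1][:,1]; w*=np.sign(w[1])
    t=(P[:,:2]-c)@w; print(w,np.degrees(np.arctan2(w[1],w[0])),t.min(),t.max())
E
```

```text
0.86 ((460.4198303222656, -213.24688720703125), (141.3501434326172, 22.266786575317383), 65.52576446533203) [ 457.11152933 -220.41886243   36.        ]
[0.41500656 0.90981842] 65.48027018191168 -62.77570833412701 78.5725779124103
0.7 ((375.3473815917969, -370.10205078125), (96.42855072021484, 16.329378128051758), 49.97148132324219) [ 374.27451011 -371.72329771   36.        ]
[0.62606998 0.77976688] 51.23923587269892 -46.350723897757305 50.146211691747176
```

Candidates for the wedge are top (316,210), which measures 141×22 mm and matches, and top (365,235), which measures 96×16 mm and is the look-alike. I choose the first. On the way there I'll look at the stand from above.

Run:
```python
from h import *
a=np.radians(100); Ra=mk([np.cos(a),np.sin(a),0],[0,0,-1])
rows([400,300,400],Ra)
rows([480,-50,400],Ra,p0=np.array([400,300,400.]),R0=Ra)
```

```text
n 11 L 417.6 A 64.1 dr [0.0, -0.0, 0.0647]
xyz [[-0.1375, -0.1031, -0.0806], [-0.1472, -0.0886, -0.0806], [-0.1555, -0.0732, -0.0806], [-0.1621, -0.057, -0.0806], [-0.167, -0.0403, -0.0806], [-0.1703, -0.0231, -0.0806], [-0.1717, -0.0057, -0.0806], [-0.1714, 0.0117, -0.0806], [-0.1694, 0.0291, -0.0806], [-0.1655, 0.0461, -0.0806], [-0.16, 0.0627, -0.0806]]
n 9 L 359.0 A 0.0 dr [0.0, 0.0, 0.0]
xyz [[-0.1992, 0.01, 0.0], [-0.1992, 0.01, 0.0], [-0.1992, 0.01, 0.0], [-0.1992, 0.01, 0.0], [-0.1992, 0.01, 0.0], [-0.1992, 0.01, 0.0], [-0.1992, 0.01, 0.0], [-0.1992, 0.01, 0.0], [-0.1992, 0.01, 0.0]]
```

```bash
python3 -m crank '{"xyz":[[-0.138,-0.103,-0.08],[-0.147,-0.089,-0.08],[-0.155,-0.073,-0.08],[-0.162,-0.057,-0.08],[-0.167,-0.04,-0.08],[-0.17,-0.023,-0.08],[-0.172,-0.006,-0.08],[-0.171,0.012,-0.08]],"dr":[[0,0,0.065],[0,0,0.065],[0,0,0.065],[0,0,0.065],[0,0,0.065],[0,0,0.065],[0,0,0.065],[0,0,0.065]],"gripper":[0,0,0,0,0,0,0,0]}'
python3 -m crank '{"xyz":[[-0.169,0.029,-0.08],[-0.165,0.046,-0.08],[-0.16,0.063,-0.08]],"dr":[[0,0,0.065],[0,0,0.065],[0,0,0.065]],"gripper":[0,0,0]}'
python3 -m crank '{"xyz":[[-0.2,0.01,0],[-0.2,0.01,0],[-0.2,0.01,0],[-0.2,0.01,0],[-0.2,0.01,0],[-0.2,0.01,0],[-0.2,0.01,0],[-0.2,0.01,0]],"dr":[[0,0,0],[0,0,0],[0,0,0],[0,0,0],[0,0,0],[0,0,0],[0,0,0],[0,0,0]],"gripper":[0,0,0,0,0,0,0,0]}'
python3 -m crank '{"xyz":[[-0.1,0,0],[0,0,0],[0,0,0]],"dr":[[0,0,0],[0,0,0],[0,0,0]],"gripper":[0,0,0]}'
python3 - <<'E'
from h import *
s=ctrl.sense(); print(s['q'],s['tcp_pos'])
im,d=ctrl.get_image('wrist'); save('w1',im); np.save('pics/w1.npy',d); np.save('pics/w1s.npy',np.r_[s['tcp_pos'],s['orientation']])
for q in('catch','cylinder_mid'):
  for r in ctrl.silhouettes('wrist',q): print(q,r['score'],r['bbox'])
E
```

```text
time: 1.32
tcp_pos: [337.9, 380.5, 351.6]
orientation: [1.641, 2.679, 0.001]
contact_force: [0.1, -0.2, 0.7]
grip_width: 86.8
time: 1.57
tcp_pos: [399.8, 298.3, 399.6]
orientation: [2.031, 2.397, 0.001]
contact_force: [0.1, 1.2, 0.9]
grip_width: 87.2
time: 2.23
tcp_pos: [469.1, -14.8, 398.9]
orientation: [2.025, 2.401, 0.001]
contact_force: [-0.0, -0.1, 0.2]
grip_width: 86.8
time: 2.48
tcp_pos: [472.5, -33.4, 398.4]
orientation: [-2.028, -2.398, -0.0]
contact_force: [0.1, 0.7, -0.4]
grip_width: 87.4
[-3.07557193e-01  1.40379457e-01  1.53023956e+00  5.52555566e-04
  1.47170793e+00 -4.74683953e-01] [472.47609229 -33.43424482 398.38632117]
catch 0.67 [267.3, 102.1, 59.1, 40.7]
cylinder_mid 0.86 [317.1, 105.9, 45.9, 129.5]
```

View pics/w1.png

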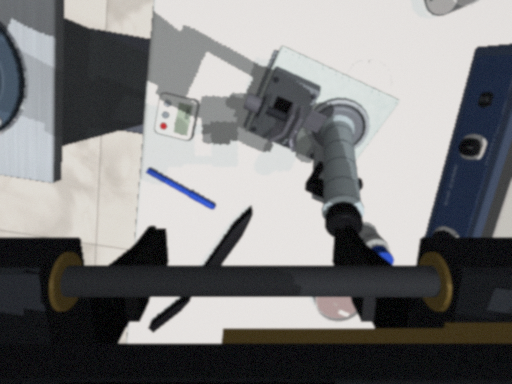

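Run:
```python
from h import *
a=np.load('pics/w1s.npy'); s=dict(tcp_pos=a[:3],orientation=a[3:]); d=np.load('pics/w1.npy'); W=cloud('wrist',d,s)
im=cv2.imread('pics/w1.png'); big=cv2.resize(im[30:240,220:420],None,fx=3.5,fy=2.85 if 0 else 2.85); big=cv2.resize(im[30:240,220:420],(571*1,600)); cv2.imwrite('pics/w1c.png',big)
for (u,v) in [(283,50),(300,65),(340,75),(380,95),(394,100),(370,130),(320,90),(283,105),(265,75),(480,60),(220,170)]: print(u,v,W[v,u].round(1), im[v,u])
# plane fit RANSAC to points in region z 40..180
P=W[40:170,240:410].reshape(-1,3); P=P[np.isfinite(P[:,0])&(P[:,2]>50)&(P[:,2]<180)]
rng=np.random.default_rng(0);best=0
for _ in range(800):
    p=P[rng.choice(len(P),3,False)]; n=np.cross(p[1]-p[0],p[2]-p[0]); 
    if np.linalg.norm(n)<100: continue
    n/=np.linalg.norm(n); n*=np.sign(n[2])
    if not .85<n[2]<.95: continue
    k=(abs((P-p[0])@n)<2.5).sum()
    if k>best: best=k;N=n;p0=p[0]
I=abs((P-p0)@N)<2.5; Q=P[I]; c=Q.mean(0); N=np.linalg.svd(Q-c)[2][2]; N*=np.sign(N[2]); print(best,len(P),'n',N,'tilt',np.degrees(np.arccos(N[2])),'yaw of lean',np.degrees(np.arctan2(N[1],N[0])),c)
```

```text
283 50 [490.6  99.8 125.4] [223 225 219]
300 65 [514.6  86.9 122.6] [223 225 218]
340 75 [564.6  83.4 126.9] [223 225 220]
380 95 [619.7  69.  125.2] [222 223 218]
394 100 [638.6  66.1 125.2] [220 223 215]
370 130 [625.7  24.4 106.4] [218 221 213]
320 90 [546.7  62.8 115.4] [174 176 168]
283 105 [503.2  36.9 123.3] [17 16  9]
265 75 [478.   75.   13.5] [70 67 64]
480 60 [787.9 148.1  27.8] [66 46 36]
220 170 [430.4 -87.4   1.1] [224 226 229]
3881 10600 n [-0.09821892 -0.40962152  0.90695273] tilt 24.912419265910874 yaw of lean -103.48379676491398 [564.73648655  59.29514573 115.70087965]
```

View pics/w1c.png

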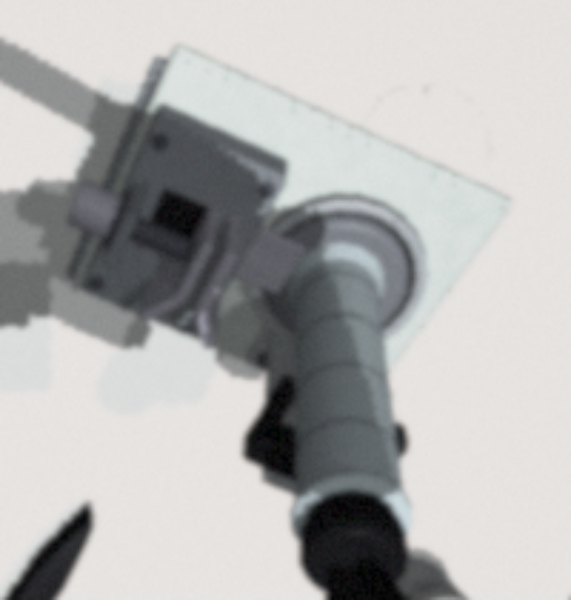

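Run:
```python
from h import *
from scipy.optimize import least_squares
a=np.load('pics/w1s.npy'); s=dict(tcp_pos=a[:3],orientation=a[3:]); d=np.load('pics/w1.npy'); W=cloud('wrist',d,s)
r=[r for r in ctrl.silhouettes('wrist','cylinder_mid')][0]; m=cv2.erode(r['pixels'].astype(np.uint8),np.ones((3,3)))>0
P=W[m]; P=P[np.isfinite(P[:,0])]
n0=np.array([-0.098,-0.41,0.907]); c0=np.array([564.7,59.3,115.7])
h=(P-c0)@n0; print(np.percentile(h,[1,10,50,90,99]))
Q=P[(h>25)&(h<165)]; 
cam=campose('wrist',s)[1][:3,3]
def f(p,fix=None):
    n=np.array([p[0],p[1],1]);n/=np.linalg.norm(n); o=np.array([p[2],p[3],115.]); v=Q-o
    return np.linalg.norm(v-np.outer(v@n,n),axis=1)-18
x0=[n0[0]/n0[2],n0[1]/n0[2],570,10]
o=least_squares(f,x0,loss='soft_l1',f_scale=1.5); p=o.x; n=np.array([p[0],p[1],1]);n/=np.linalg.norm(n)
print(len(Q),p,'axis',n,'tilt',np.degrees(np.arccos(n[2])),'yaw',np.degrees(np.arctan2(n[1],n[0])),'rms',np.sqrt((f(p)**2).mean()))
o0=np.array([p[2],p[3],115.]); 
# intersect with deck plane
nn=n0/np.linalg.norm(n0); t=((c0-o0)@nn)/(n@nn); seat=o0+t*n; print('seat from axis',seat)
# frame
yaw=np.radians(76.5); t=np.radians(25)
X=np.array([np.cos(yaw)*np.cos(t),np.sin(yaw)*np.cos(t),np.sin(t)]); Y=np.array([-np.sin(yaw),np.cos(yaw),0]); Z=np.cross(X,Y)
F=np.stack([X,Y,Z],1); np.save('F.npy',F); np.save('seat.npy',seat)
L=(W-seat)@F
# ortho map
im=cv2.imread('pics/w1.png'); H=np.zeros((300,400,3),np.uint8); zz=np.full((300,400),-1e9)
for v in range(30,260):
  for u in range(220,430):
    l=L[v,u]
    if np.isfinite(l[0]) and -10<l[2]<230:
      i,j=int(150-l[0]*1.3),int(150+l[1]*1.3)
      if 2<=i<297 and 2<=j<397:
        blk=zz[i-2:i+3,j-2:j+3]<=l[2]; zz[i-2:i+3,j-2:j+3][blk]=l[2]; H[i-2:i+3,j-2:j+3][blk]=im[v,u]
G=cv2.applyColorMap(np.clip((zz+10)*3,0,255).astype(np.uint8),cv2.COLORMAP_JET); G[zz<-1e8]=0
cv2.imwrite('pics/ortho.png',np.hstack([H,G]))
# deck points extents
D=L[30:200,230:420].reshape(-1,3); D=D[np.isfinite(D[:,0])]; D=D[abs(D[:,2])<4]
print('deck x',np.percentile(D[:,0],[.5,99.5]),'y',np.percentile(D[:,1],[.5,99.5]),'z med',np.median(D[:,2]))
```

```text
[  7.99610116  11.27269042 119.96386947 193.05703509 195.69452991]
2178 [-1.06605778e-01 -4.55579102e-01  5.79994841e+02  1.56296420e+01] axis [-0.0965592  -0.41264511  0.90575953] tilt 25.07422565741779 yaw -103.17027390299755 rms 0.3807255977089643
seat from axis [581.51742056  22.13637582 100.71766406]
deck x [-58.73757548  63.8204669 ] y [-50.61279214 111.75593594] z med -0.007185662712378735
```

View pics/ortho.png

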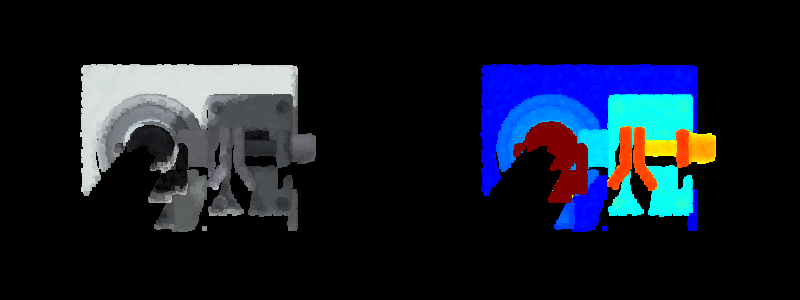

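Run:
```python
from h import *
a=np.load('pics/w1s.npy'); s=dict(tcp_pos=a[:3],orientation=a[3:]); d=np.load('pics/w1.npy'); W=cloud('wrist',d,s)
w=np.array([460.4,-213.2]); 
sel=(np.linalg.norm(W[...,:2]-w,axis=-1)<95)&(W[...,2]>28)&(W[...,2]<45)
P=W[sel]; print(sel.sum(), np.median(P[:,2]))
u=np.array([np.cos(np.radians(65.5)),np.sin(np.radians(65.5))]); v=np.array([-u[1],u[0]])
t=(P[:,:2]-w)@u; q=(P[:,:2]-w)@v; print('t',t.min(),t.max())
for lo in range(-80,80,20):
    k=(t>=lo)&(t<lo+20)
    if k.sum()>3: print(lo,k.sum(),q[k].min().round(1),q[k].max().round(1))
```

```text
704 36.53466097372683
t -45.109667124028554 76.63412829675015
-60 5 8.7 10.7
-40 109 -9.8 10.9
-20 132 -9.6 10.3
0 137 -10.2 10.1
20 140 -9.7 10.2
40 111 -8.5 9.2
60 70 -5.4 6.0
```

```bash
cat > wg.py <<'E'
from h import *
ph=np.radians(65.5); u=np.array([np.cos(ph),np.sin(ph),0]); C=np.array([461.8,-210.3,0]); L=np.radians(20)
z=np.sin(L)*u-np.cos(L)*np.array([0,0,1.]); Rg=mk(u,z)
G=C-56*u; G[2]=26; TG=G+19*z
E
python3 - <<'E'
from wg import *
print(TG); rows(TG+[0,0,110],Rg)
E
```

```text
[ 441.27201381 -255.34455457    8.14584021]
n 10 L 360.3 A 39.6 dr [-0.0067, 0.0215, 0.0378]
xyz [[-0.1078, -0.0344, 0.1402], [-0.1144, -0.0292, 0.1361], [-0.1205, -0.0237, 0.1319], [-0.1261, -0.0177, 0.1275], [-0.1312, -0.0114, 0.123], [-0.1357, -0.0047, 0.1184], [-0.1397, 0.0022, 0.1137], [-0.1432, 0.0094, 0.109], [-0.146, 0.0169, 0.1042], [-0.1482, 0.0246, 0.0995]]
```

```bash
python3 -m crank '{"xyz":[[-0.108,-0.034,0.14],[-0.114,-0.029,0.136],[-0.12,-0.024,0.132],[-0.126,-0.018,0.127],[-0.131,-0.011,0.123],[-0.136,-0.005,0.118],[-0.14,0.002,0.114],[-0.143,0.009,0.109]],"dr":[[-0.0067,0.0215,0.0378],[-0.0067,0.0215,0.0378],[-0.0067,0.0215,0.0378],[-0.0067,0.0215,0.0378],[-0.0067,0.0215,0.0378],[-0.0067,0.0215,0.0378],[-0.0067,0.0215,0.0378],[-0.0067,0.0215,0.0378]],"gripper":[0,0,0,0,0,0,0,0]}'
python3 -m crank '{"xyz":[[-0.146,0.017,0.104],[-0.148,0.025,0.1],[0,0,0],[0,0,0]],"dr":[[-0.0067,0.0215,0.0378],[-0.0067,0.0215,0.0378],[0,0,0],[0,0,0]],"gripper":[0,0,0,0]}'
python3 - <<'E'
from wg import *
s=ctrl.sense();print(s['q'],(pose()[1].inv()*Rg).as_rotvec(degrees=True)); rows(TG,Rg)
im,d=ctrl.get_image('wrist'); save('w2',im)
E
```

```text
time: 3.35
tcp_pos: [447.9, -211.7, 173.6]
orientation: [-2.399, -1.752, -0.355]
contact_force: [0.5, 0.1, -0.7]
grip_width: 87.2
time: 3.68
tcp_pos: [440.7, -256.3, 116.3]
orientation: [-2.458, -1.574, -0.433]
contact_force: [-0.2, 0.5, 0.6]
grip_width: 87.0
[-0.93507122  0.58963625  1.77715786  0.36755994  0.98482678 -0.74067408] [-0.11280758 -0.09957393 -0.24355603]
n 3 L 108.2 A 0.3 dr [-0.0004, -0.0004, -0.0009]
xyz [[-0.0603, 0.0008, 0.17], [-0.0602, 0.0006, 0.17], [-0.0601, 0.0004, 0.17]]
```

View pics/w2.png

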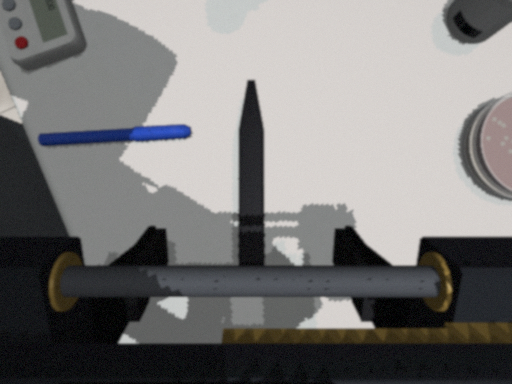

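The wedge lies along the tool's x axis, midway between the fingers, with its nose at (251,82). I'll descend and grip.

```bash
python3 -m crank '{"xyz":[[-0.06,0,0.17],[-0.06,0,0.17],[-0.06,0,0.165],[0,0,0],[0,0,0]],"dr":[[0,0,0],[0,0,0],[0,0,0],[0,0,0],[0,0,0]],"gripper":[0,0,0,0,0]}' 45
python3 -m crank '{"xyz":[[0,0,0],[0,0,0],[0,0,0],[0,0,0],[0,0,0],[0,0,0],[0,0,0]],"dr":[[0,0,0],[0,0,0],[0,0,0],[0,0,0],[0,0,0],[0,0,0],[0,0,0]],"gripper":[1,1,1,1,1,1,1]}' 45
```

```text
time: 4.15
tcp_pos: [441.8, -253.8, 11.5]
orientation: [-2.456, -1.579, -0.433]
contact_force: [-0.6, 0.4, 1.0]
grip_width: 87.1
time: 4.73
tcp_pos: [441.6, -256.3, 11.5]
orientation: [-2.461, -1.578, -0.434]
contact_force: [0.4, 0.6, -0.8]
grip_width: 48.2
```

```bash
python3 -m crank '{"xyz":[[-0.006,0,0.014],[0,0,0],[0,0,0],[0,0,0],[0,0,0],[0,0,0],[0,0,0],[0,0,0]],"dr":[[0,0,0],[0,0,0],[0,0,0],[0,0,0],[0,0,0],[0,0,0],[0,0,0],[0,0,0]],"gripper":[1,1,1,1,1,1,1,1]}' 45
python3 -m crank '{"xyz":[[0,0,0],[0,0,0],[0,0,0],[0,0,0]],"dr":[[0,0,0],[0,0,0],[0,0,0],[0,0,0]],"gripper":[1,1,1,1]}' 45
python3 - <<'E'
from wg import *
p,r=pose(); print((p-TG).round(2));
E
```

```text
time: 5.4
tcp_pos: [441.5, -256.2, 7.9]
orientation: [-2.46, -1.578, -0.433]
contact_force: [-0.2, -0.5, -1.0]
grip_width: 19.5
time: 5.73
tcp_pos: [441.5, -256.2, 8.0]
orientation: [-2.46, -1.578, -0.434]
contact_force: [-0.3, 1.1, -0.5]
grip_width: 19.6
[ 0.22 -0.87 -0.13]
```

```bash
cat > ins.py <<'E'
from h import *
F=np.load('F.npy'); seat=np.load('seat.npy'); slot=seat+F@[0,61,22.]
D=np.load('grip.npy',allow_pickle=True).item() if __import__('os').path.exists('grip.npy') else None
def tgt(xn,y,z=19.):
    Rw=R.from_matrix(F); Rt=Rw*R.from_matrix(D['rel']); c=slot+F@np.array([xn-72.5,y,z]); return c+F@D['off'],Rt
def where():
    p,r=pose(); Rw=r*R.from_matrix(D['rel']).inv(); M=Rw.as_matrix(); nose=p+M@(-D['off']+[72.5,0,0])
    print('nose in slot',(F.T@(nose-slot)).round(1),'ang',R.from_matrix(F.T@M).as_rotvec(degrees=True).round(1))
E
python3 - <<'E'
from wg import *
p,r=pose(); 
M=r.as_matrix(); yt=M[:,1]; uu=np.cross(yt,[0,0,1.]); uu/=np.linalg.norm(uu); uu*=np.sign(uu@u); Rw=np.stack([uu,np.cross([0,0,1.],uu),[0,0,1.]],1)
print(uu,u)
off=np.array([(p-C)@uu,0,p[2]-18]); np.save('grip.npy',dict(off=off,rel=Rw.T@M)); print(off)
from ins import *
where(); print(slot)
p1=p+[0,0,130]
Pt,Rt=tgt(-80,3,25); print(Pt)
rows(p1,r)
rows(Pt,Rt,p0=p1,R0=r)
E
```

```text
[ 0.41703774  0.90888917 -0.        ] [0.41469324 0.90996127 0.        ]
[-50.20225745   0.          -9.98004115]
nose in slot [-200.8  -13.5  -19.6] ang [ -2.4  24.9 -11. ]
[520.0323734   27.33583473 120.65643537]
[ 472.74702453 -156.7708453    48.60346534]
n 4 L 130.0 A 0.0 dr [0.0, 0.0, 0.0]
xyz [[0.0555, 0.0001, -0.1527], [0.0555, 0.0001, -0.1527], [0.0555, 0.0001, -0.1527], [0.0555, 0.0001, -0.1527]]
n 4 L 137.3 A 27.3 dr [0.0167, 0.0692, -0.0263]
xyz [[0.0833, -0.0164, 0.1492], [0.0672, -0.0093, 0.1577], [0.0499, -0.0026, 0.1642], [0.0317, 0.0035, 0.1687]]
```

```bash
python3 -m crank '{"xyz":[[0.02,0,-0.06],[0.055,0,-0.153],[0.055,0,-0.153],[0.055,0,-0.153],[0.035,0,-0.093]],"dr":[[0,0,0],[0,0,0],[0,0,0],[0,0,0],[0,0,0]],"gripper":[1,1,1,1,1]}' 45
python3 -m crank '{"xyz":[[0,0,0],[0,0,0],[0,0,0],[0,0,0],[0,0,0]],"dr":[[0.0134,0.0554,-0.021],[0.0134,0.0554,-0.021],[0.0134,0.0554,-0.021],[0.0134,0.0554,-0.021],[0.0134,0.0554,-0.021]],"gripper":[1,1,1,1,1]}' 45
python3 - <<'E'
from ins import *
s=ctrl.sense(); print(s['q'].round(2)); where(); Pt,Rt=tgt(-80,3,25); rows(Pt,Rt,n=5)
E
```

```text
time: 6.15
tcp_pos: [441.7, -257.2, 141.7]
orientation: [-2.463, -1.581, -0.434]
contact_force: [0.0, 0.3, -1.3]
grip_width: 20.0
time: 6.57
tcp_pos: [441.1, -257.2, 139.5]
orientation: [-1.987, -1.57, -0.827]
contact_force: [0.5, 0.6, -1.2]
grip_width: 20.1
[-1.06  0.74  1.6   0.51  1.45 -1.06]
nose in slot [-136.8   10.6  152.1] ang [-0.1 -0.1  0.1]
n 5 L 139.1 A 0.2 dr [0.0, -0.0003, 0.0003]
xyz [[0.0097, 0.0072, 0.1386], [0.0098, 0.0072, 0.1386], [0.0099, 0.0072, 0.1386], [0.0099, 0.0073, 0.1386], [0.01, 0.0073, 0.1386]]
```

```bash
python3 -m crank '{"xyz":[[0.01,0.007,0.138],[0.01,0.007,0.138],[0.01,0.007,0.138],[0.01,0.007,0.138],[0.01,0.007,0.138],[0,0,0],[0,0,0]],"dr":[[0,0,0],[0,0,0],[0,0,0],[0,0,0],[0,0,0],[0,0,0],[0,0,0]],"gripper":[1,1,1,1,1,1,1]}' 45
python3 - <<'E'
from ins import *
s=ctrl.sense(); print(s['q'].round(2)); where()
for n in ('wrist','scene'):
    im,d=ctrl.get_image(n); save(n+'3',im); np.save('pics/%s3.npy'%n,d)
np.save('pics/w3s.npy',np.r_[s['tcp_pos'],s['orientation']])
W=cloud('wrist',np.load('pics/wrist3.npy'),s)
L=(W-slot)@F; np.save('pics/L3.npy',L)
print('nose pred px',proj('wrist',slot+F@[-80,3,25],s))
im=cv2.imread('pics/scene3.png'); cv2.imwrite('pics/scene3c.png',cv2.resize(im[130:290,190:350],None,fx=3.5,fy=3.5,interpolation=cv2.INTER_CUBIC))
E
```

```text
time: 7.15
tcp_pos: [472.2, -155.2, 47.6]
orientation: [-1.987, -1.568, -0.823]
contact_force: [-0.2, -0.1, -1.1]
grip_width: 19.4
[-0.91  0.86  1.75  0.64  1.18 -1.13]
nose in slot [-79.1   4.   23.7] ang [ 0.1 -0.1  0.1]
nose pred px [[251.91558459  11.82323998]]
```

View pics/wrist3.png

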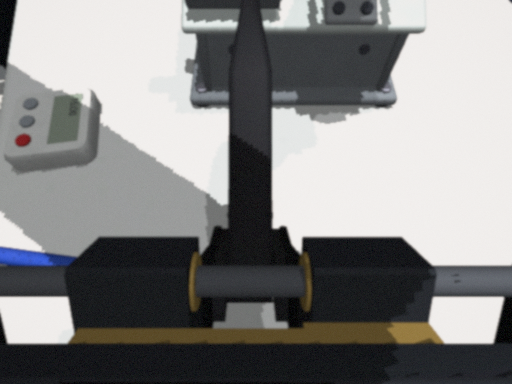

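View pics/scene3c.png

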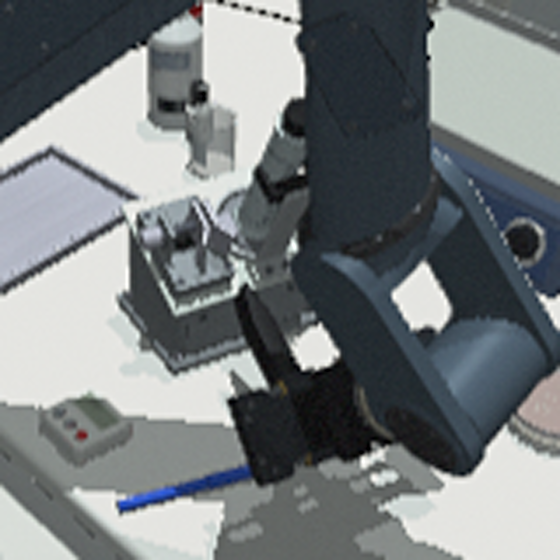

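```bash
cat > fk.py <<'E'
from h import *
from scipy.optimize import least_squares
s=ctrl.sense()
data=[([1.11446053,.528480062,1.43391103,-5e-5,1.18130977,-.178517744],[171.0876,600.3828,221.56],None),
([-3.07557193e-01,1.40379457e-01,1.53023956,5.5e-4,1.47170793,-4.74683953e-01],[472.476,-33.434,398.386],None),
([-0.93507122,0.58963625,1.77715786,0.36755994,0.98482678,-0.74067408],[440.7,-256.3,116.3],[-2.458,-1.574,-0.433])]
def E(a,t): return R.from_euler(a,t).as_matrix()
def fk(q,p,sg=1,full=False):
    L1,L2,L3,h,b,d,ds=p  # b radial offset, d lateral after shoulder, ds wrist lateral (along q5 axis)
    M1=E('z',q[0]); o=M1@[b,0,h]
    M2=M1@E('y',q[1]); e=o+M2@[0,d,L1]
    M3=M2@E('y',q[2]); w=e+M3@[0,0,L2]
    M4=M3@E('z',sg*q[3]); M5=M4@E('y',q[4]); t=w+M5@[0,ds,L3]
    M6=M5@E('z',q[5])
    return (t,M6,o,e,w) if full else (t,M6)
E
python3 - <<'E'
from fk import *
data.append((s['q'],s['tcp_pos'],s['orientation']))
for sg in(1,-1):
    f=lambda p: np.concatenate([fk(q,p,sg)[0]-np.array(x) for q,x,_ in data])
    for init in ([400,400,250,200,0,111,0],[400,400,250,200,0,0,111]):
        o=least_squares(f,init); print(sg,o.x.round(1),o.cost)
    for q,x,r in data[2:]: print((R.from_matrix(fk(q,o.x,sg)[1]).inv()*R.from_rotvec(r)).as_rotvec(degrees=True))
E
```

```text
1 [448.5 383.4 317.5 308.5  18.8 112.3  -4.1] 331.00946624031826
1 [448.5 383.4 317.5 308.5  18.8 112.3  -4.1] 331.00946623725935
[-1.16388273e-02 -2.91744861e-02  9.00041275e+01]
[ 8.83177008e-15 -7.06541606e-15  9.00000000e+01]
-1 [ 112.2  355.  -182.2  126.9  139.7   80.6   60.6] 10493.323936895798
-1 [ 112.2  355.  -182.2  126.9  139.7   80.6   60.6] 10493.323936895722
[-41.10441108   1.80893326 109.99022161]
[-74.85101506 -26.46185567 105.12275155]
```

```bash
cat >> fk.py <<'E'
def fk(q,p,full=False):
    L1,L2,L3,h,b,d,ax,wx,wy=p
    M1=E('z',q[0]); o=M1@[b,0,h]
    M2=M1@E('y',q[1]); e=o+M2@[0,d,L1]
    M3=M2@E('y',q[2]); w=e+M3@[ax,0,L2]
    M4=M3@E('z',q[3]); w=w+M4@[wx,wy,0]; M5=M4@E('y',q[4]); t=w+M5@[0,0,L3]
    M6=M5@E('z',q[5]+np.pi/2)
    return (t,M6,o,e,w) if full else (t,M6)
E
python3 - <<'E'
from fk import *
data.append((s['q'],s['tcp_pos'],s['orientation']))
f=lambda p: np.r_[np.concatenate([fk(q,p)[0]-np.array(x) for q,x,_ in data]), 0.005*(np.array(p)-[400,400,300,200,0,111,0,0,0])]
o=least_squares(f,[400,400,300,200,0,111,0,0,0]); print(o.x.round(1),f(o.x)[:12].round(1)); np.save('fkp.npy',o.x)
t,M,a,e,w=fk(s['q'],o.x,True); print('shoulder',a.round(),'elbow',e.round(),'wrist',w.round(),'tcp',t.round())
E
```

```text
[587.8 391.7 305.4 274.2   0.  111.  113.9   0.   -0. ] [-0. -0.  0.  0. -0. -0.  0. -0.  0. -0.  0. -0.]
shoulder [  0.  -0. 274.] elbow [ 359. -285.  659.] wrist [ 422. -367.  265.] tcp [ 473. -158.   48.]
```

Run:
```python
from ins import *
P1,R1=tgt(-36,3,21.0); rows(P1,R1,n=4)
P2,R2=tgt(-16,3,21.0); rows(P2,R2,n=5,p0=P1,R0=R1)
```

```text
n 4 L 45.1 A 0.1 dr [0.0002, 0.0003, 0.0002]
xyz [[0.0511, -0.0008, 0.0238], [0.0511, -0.0008, 0.0239], [0.0511, -0.0008, 0.0239], [0.0511, -0.0008, 0.0239]]
n 5 L 20.0 A 0.0 dr [0.0, 0.0, 0.0]
xyz [[0.0188, 0.0, 0.0068], [0.0188, 0.0, 0.0068], [0.0188, 0.0, 0.0068], [0.0188, 0.0, 0.0068], [0.0188, 0.0, 0.0068]]
```

```bash
python3 -m crank '{"xyz":[[0.051,-0.001,0.024],[0.051,-0.001,0.024],[0.051,-0.001,0.024],[0.051,-0.001,0.024],[0,0,0],[0,0,0]],"dr":[[0,0,0],[0,0,0],[0,0,0],[0,0,0],[0,0,0],[0,0,0]],"gripper":[1,1,1,1,1,1]}' 45
python3 - <<'E'
from ins import *
s=ctrl.sense(); where(); print('F slot',(F.T@s['contact_force']).round(1))
im,d=ctrl.get_image('wrist'); save('w4',im); np.save('pics/w4.npy',d)
im=im[0:200,150:400]; save('w4c',cv2.resize(im,(750,600)))
im,d=ctrl.get_image('top'); save('t4',cv2.resize(im[150:230,210:320],(792,576)))
E
```

```text
time: 7.75
tcp_pos: [481.6, -114.1, 63.3]
orientation: [-1.989, -1.57, -0.823]
contact_force: [-0.2, -0.9, -0.7]
grip_width: 19.8
nose in slot [-34.3   4.5  19.8] ang [0.  0.  0.1]
F slot [-1.1 -0.  -0.3]
```

View pics/w4c.png

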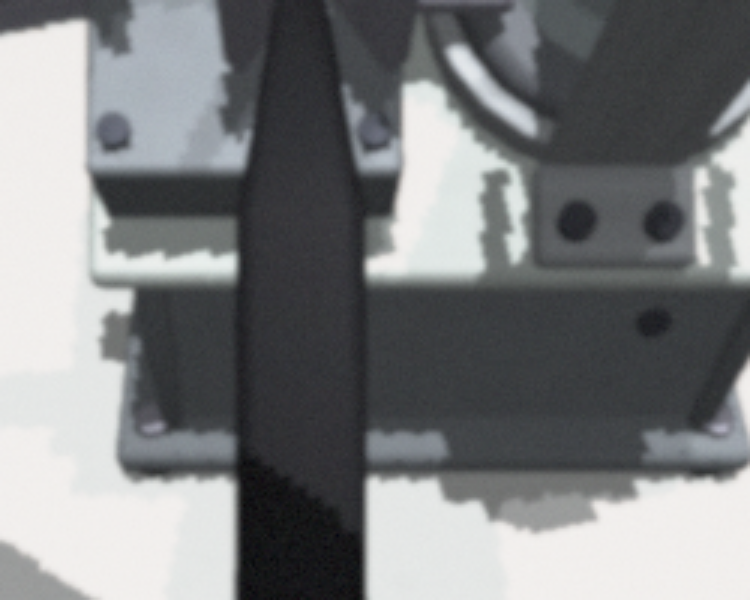

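View pics/t4.png

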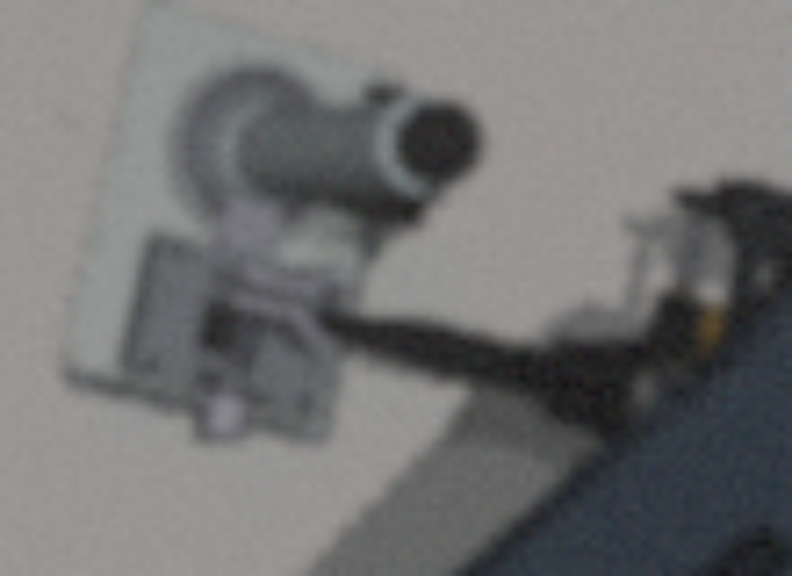

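```bash
python3 - <<'E'
from ins import *
P1,R1=tgt(-14,3,20.0); rows(P1,R1,n=5)
E
python3 -m crank '{"xyz":[[0.019,-0.0015,0.0068],[0.019,-0.0015,0.0068],[0.019,-0.0015,0.0068],[0.019,-0.0015,0.0068],[0.019,-0.0015,0.0068],[0,0,0]],"dr":[[0,0,0],[0,0,0],[0,0,0],[0,0,0],[0,0,0],[0,0,0]],"gripper":[1,1,1,1,1,1]}' 60
python3 - <<'E'
from ins import *
s=ctrl.sense(); where(); print('F slot',(F.T@s['contact_force']).round(1))
E
```

```text
n 5 L 21.5 A 0.0 dr [0.0, 0.0001, 0.0]
xyz [[0.0202, 0.0008, 0.0072], [0.0202, 0.0008, 0.0072], [0.0202, 0.0008, 0.0072], [0.0202, 0.0008, 0.0072], [0.0202, 0.0008, 0.0072]]
time: 8.35
tcp_pos: [486.1, -98.5, 71.1]
orientation: [-1.996, -1.57, -0.825]
contact_force: [1.8, -3.5, -1.9]
grip_width: 19.6
nose in slot [-16.2   3.4  19.7] ang [-0.2  0.2 -0.1]
F slot [-3.5 -2.6 -0.5]
```

```bash
python3 -m crank '{"xyz":[[0.019,0,0.0068],[0.019,0,0.0068],[0.019,0,0.0068],[0.019,0,0.0068],[0.019,0,0.0068],[0,0,0]],"dr":[[0,0,0],[0,0,0],[0,0,0],[0,0,0],[0,0,0],[0,0,0]],"gripper":[1,1,1,1,1,1]}' 60
python3 - <<'E'
from ins import *
s=ctrl.sense(); where(); print('F slot',(F.T@s['contact_force']).round(1))
E
```

```text
time: 8.85
tcp_pos: [489.0, -83.2, 78.3]
orientation: [-1.996, -1.576, -0.819]
contact_force: [-3.5, -8.7, -5.8]
grip_width: 19.4
nose in slot [ 0.9  4.6 18.9] ang [-0.2  0.5  0.1]
F slot [-10.9   1.4  -1.3]
```

```bash
python3 -m crank '{"xyz":[[0.019,-0.003,0.0068],[0.019,-0.003,0.0068],[0.019,-0.003,0.0068],[0.019,-0.003,0.0068],[0.019,-0.003,0.0068],[0,0,0]],"dr":[[0,0,0],[0,0,0],[0,0,0],[0,0,0],[0,0,0],[0,0,0]],"gripper":[1,1,1,1,1,1]}' 60
python3 - <<'E'
from ins import *
s=ctrl.sense(); where(); print('F slot',(F.T@s['contact_force']).round(1))
im,d=ctrl.get_image('wrist'); save('w5',im)
E
```

```text
time: 9.35
tcp_pos: [490.0, -64.9, 86.4]
orientation: [-1.997, -1.579, -0.816]
contact_force: [-4.4, -10.5, -7.1]
grip_width: 19.5
nose in slot [20.7  8.  18.3] ang [-0.1  0.7  0.2]
F slot [-13.1   1.8  -1.7]
```

View pics/w5.png

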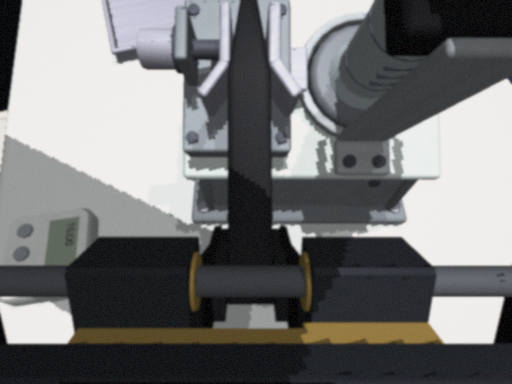

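```bash
python3 -m crank '{"xyz":[[0.019,-0.004,0.0068],[0.019,-0.003,0.0068],[0.019,0,0.0068],[0.019,0,0.0068],[0.019,0,0.0068],[0.019,0,0.0068],[0,0,0]],"dr":[[0,0,0],[0,0,0],[0,0,0],[0,0,0],[0,0,0],[0,0,0],[0,0,0]],"gripper":[1,1,1,1,1,1,1]}' 60
python3 - <<'E'
from ins import *
s=ctrl.sense(); where(); print('F slot',(F.T@s['contact_force']).round(1))
E
```

```text
time: 9.98
tcp_pos: [494.0, -41.3, 97.7]
orientation: [-1.994, -1.574, -0.82]
contact_force: [-0.5, -5.9, -5.4]
grip_width: 19.6
nose in slot [47.   9.4 19.1] ang [-0.1  0.4  0.1]
F slot [-7.6 -0.9 -2.4]
```

```bash
python3 -m crank '{"xyz":[[0.014,0,0.005],[0,0,0],[0,0,0]],"dr":[[0,0,0],[0,0,0],[0,0,0]],"gripper":[1,1,1]}' 60
python3 - <<'E'
from ins import *
s=ctrl.sense(); where(); print('F slot',(F.T@s['contact_force']).round(1))
im,d=ctrl.get_image('wrist'); save('w6',im); W=cloud('wrist',d,s); L=(W-slot)@F
k=np.isfinite(L[...,0])&(abs(L[...,2]-36)<4)&(abs(L[...,1]-10)<14); dark=im.sum(-1)<120; m=k&dark
P=L[m]; m2=m; print('dark top x max',np.percentile(P[:,0],[50,99]), 'z',np.median(P[:,2]))
for lo in range(-60,60,10):
    q=P[(P[:,0]>=lo)&(P[:,0]<lo+10)]
    if len(q)>3: print(lo,len(q),q[:,1].min().round(1),q[:,1].max().round(1))
E
```

```text
time: 10.23
tcp_pos: [494.6, -39.0, 98.8]
orientation: [-1.994, -1.573, -0.82]
contact_force: [-1.9, -7.0, -5.2]
grip_width: 19.8
nose in slot [49.7  9.4 19.1] ang [-0.1  0.4  0. ]
F slot [-8.8  0.2 -1.7]
dark top x max [-63.53845078  27.81190822] z 38.652982166606634
-60 860 -0.1 18.7
-50 326 0.7 18.7
-40 83 0.2 18.8
-30 98 -0.2 19.3
-20 66 -0.2 18.9
-10 27 0.7 18.5
0 16 0.7 18.5
10 10 2.1 18.0
20 7 3.0 15.3
30 21 4.8 14.4
40 16 6.6 12.6
```

View pics/w6.png

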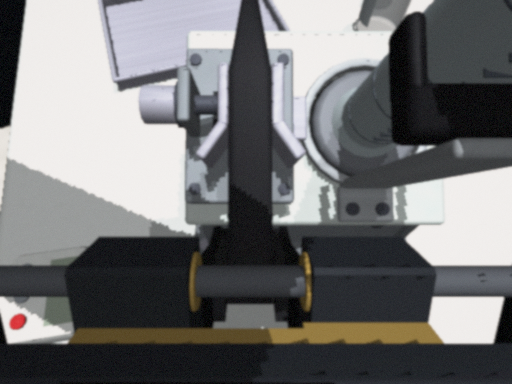

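```bash
python3 -m crank '{"xyz":[[0,0,0],[0,0,0],[0,0,0],[0,0,0]],"dr":[[0,0,0],[0,0,0],[0,0,0],[0,0,0]],"gripper":[0.5,0.5,0.5,0.5]}'
python3 -m crank '{"xyz":[[0,0,-0.03],[0,0,-0.1],[0,0,-0.15],[0,0,-0.2],[0,0,-0.2],[0,0,-0.1],[0,0,0]],"dr":[[0,0,0],[0,0,0],[0,0,0],[0,0,0],[0,0,0],[0,0,0],[0,0,0]],"gripper":[0.5,0.5,0.5,0.5,0,0,0]}'
python3 - <<'E'
from ins import *
s=ctrl.sense(); print(s['contact_force'])
im,d=ctrl.get_image('wrist'); save('w7',im); W=cloud('wrist',d,s); L=(W-slot)@F
k=np.isfinite(L[...,0])&(abs(L[...,2]-36)<5)&(abs(L[...,1]-10)<14); dark=im.sum(-1)<120; P=L[k&dark]
print('z',np.median(P[:,2]))
for lo in range(-110,60,10):
    q=P[(P[:,0]>=lo)&(P[:,0]<lo+10)]
    if len(q)>3: print(lo,len(q),q[:,1].min().round(1),q[:,1].max().round(1),q[:,2].mean().round(1))
im,d=ctrl.get_image('scene'); save('s7',cv2.resize(im[130:290,190:350],(600,600)))
E
```

```text
time: 10.62
tcp_pos: [494.0, -35.6, 100.6]
orientation: [-1.988, -1.567, -0.824]
contact_force: [0.1, 0.1, -0.1]
grip_width: 38.0
time: 11.2
tcp_pos: [469.9, -148.1, 213.3]
orientation: [-1.997, -1.573, -0.827]
contact_force: [0.3, -0.4, -0.7]
grip_width: 56.1
[ 0.31429518 -0.39604737 -0.7007795 ]
z 38.33397117537422
-100 64 1.2 17.4 38.2
-90 30 0.3 19.3 38.5
-80 20 0.3 19.3 38.5
-70 4 16.6 17.5 38.3
-60 7 0.4 18.4 38.5
-40 5 17.6 18.5 38.6
```

View pics/w7.png

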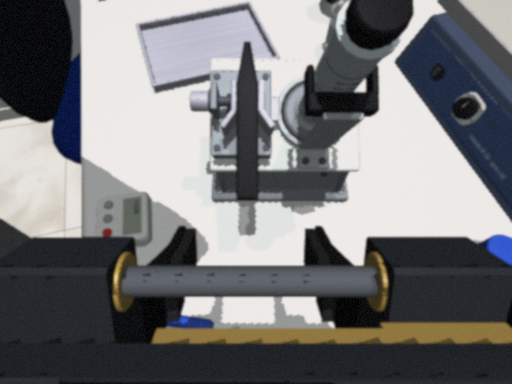

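View pics/s7.png

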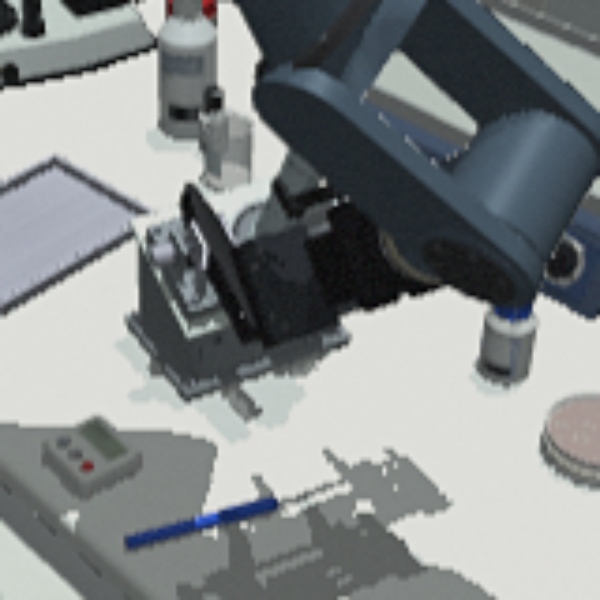

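Run:
```python
from ins import *
s=ctrl.sense()
im,d=ctrl.get_image('wrist'); W=cloud('wrist',d,s); L=(W-slot)@F
k=np.isfinite(L[...,0])&(L[...,2]>30)&(L[...,2]<45)&(L[...,1]>-12)&(L[...,1]<40)&(L[...,0]>-120)&(L[...,0]<80)
P=L[k]
print('x range y5-15',np.percentile(P[(P[:,1]>4)&(P[:,1]<16),0],[.5,99.5]))
for lo in range(-110,70,10):
    q=P[(P[:,0]>=lo)&(P[:,0]<lo+10)]
    if len(q)>3: print(lo,len(q),q[:,1].min().round(1),q[:,1].max().round(1))
r=ctrl.silhouettes('wrist','cylinder_mid'); print([(x['score'],x['bbox']) for x in r])
```

```text
x range y5-15 [-94.36651884  48.7752514 ]
-100 124 0.3 19.0
-90 258 -0.7 20.0
-80 246 0.3 20.0
-70 244 0.2 20.1
-60 247 0.2 20.1
-50 246 0.2 19.1
-40 242 0.2 19.1
-30 401 -11.9 34.7
-20 409 -10.7 39.9
-10 395 -5.4 39.9
0 387 -5.4 39.3
10 288 -5.4 39.3
20 174 2.8 18.3
30 128 3.8 15.6
40 89 5.5 14.7
[(0.57, [287.2, 2.0, 134.1, 140.3])]
```

```bash
cat > cy.py <<'E'
from h import *
F=np.load('F.npy'); seat=np.load('seat.npy'); X,Y,Z=F.T
Rc=mk(X,-Z)
def cp(zc,x=0,y=0): return seat+F@np.array([x,y,zc])
def wc():
    s=ctrl.sense(); p,r=pose(s); print('tcp in seat',(F.T@(p-seat)).round(1),'ang',(Rc.inv()*r).as_rotvec(degrees=True).round(1),'Fseat',(F.T@s['contact_force']).round(1),'w',s['grip_width'].round(1))
E
python3 - <<'E'
from cy import *
wc(); p,r=pose(); p1=np.array([500,-160,345.]); rows(p1,r); rows(cp(250),Rc,p0=p1,R0=r)
E
```

```text
Traceback (most recent call last):
  File "cy.py", line 6, in wc
    s=ctrl.sense(); p,r=pose(s); print('tcp in seat',(F.T@(p-seat)).round(1),'ang',(Rc.inv()*r).as_rotvec(degrees=True).round(1),'Fseat',(F.T@s['contact_force']).round(1),'w',s['grip_width'].round(1))
                                                                                                                                                                               ^^^^^^^^^^^^^^^^^^^^^
AttributeError: 'float' object has no attribute 'round'
```

```bash
sed -i "s/s\['grip_width'\].round(1)/round(s['grip_width'],1)/" cy.py
python3 - <<'E'
from cy import *
wc(); p,r=pose(); p1=np.array([500,-160,345.]); rows(p1,r); rows(cp(250),Rc,p0=p1,R0=r)
E
```

```text
tcp in seat [-122.4   72.3  177.6] ang [ 0.1 20.1  0. ] Fseat [ 0.1 -0.1  0.4] w 71.8
n 4 L 140.0 A 0.0 dr [0.0, 0.0, 0.0]
xyz [[0.1107, 0.044, -0.1282], [0.1107, 0.044, -0.1282], [0.1107, 0.044, -0.1282], [0.1107, 0.044, -0.1282]]
n 3 L 99.2 A 20.1 dr [-0.0005, -0.0744, -0.0002]
xyz [[0.0856, 0.0614, 0.1275], [0.0999, 0.0613, 0.1167], [0.1128, 0.0613, 0.1043]]
```

```bash
python3 -m crank '{"xyz":[[0.11,0.044,-0.128],[0.11,0.044,-0.128],[0.11,0.044,-0.128],[0.11,0.044,-0.128],[0,0,0]],"dr":[[0,0,0],[0,0,0],[0,0,0],[0,0,0],[0,0,0]],"gripper":[0,0,0,0,0]}'
python3 -m crank '{"xyz":[[0.064,0.046,0.096],[0.072,0.046,0.09],[0.08,0.046,0.083],[0.088,0.046,0.076],[0,0,0],[0,0,0]],"dr":[[0,-0.056,0],[0,-0.056,0],[0,-0.056,0],[0,-0.056,0],[0,0,0],[0,0,0]],"gripper":[0,0,0,0,0,0]}'
python3 - <<'E'
from cy import *
wc(); rows(cp(250),Rc); print(ctrl.sense()['q'].round(2))
E
```

```text
time: 11.82
tcp_pos: [503.3, -162.1, 349.6]
orientation: [-1.99, -1.578, -0.829]
contact_force: [0.6, -0.4, -0.5]
grip_width: 86.6
time: 12.32
tcp_pos: [556.7, -77.9, 325.9]
orientation: [-2.217, -1.758, -0.487]
contact_force: [-0.4, 0.5, -0.3]
grip_width: 87.4
tcp in seat [  1.8   0.8 247.6] ang [ 0.3 -0.1 -0.3] Fseat [ 0.2  0.5 -0.5] w 87.4
n 1 L 3.1 A 0.4 dr [-0.0034, 0.0013, 0.0031]
xyz [[-0.0089, 0.0037, -0.0121]]
[-0.56  0.37  1.49  0.41  1.45 -0.42]
```

```bash
python3 -m crank '{"xyz":[[-0.009,0.004,0.06],[0,0,0.1],[0,0,0.1],[0,0,0],[0,0,0]],"dr":[[0,0,0],[0,0,0],[0,0,0],[0,0,0],[0,0,0]],"gripper":[0,0,0,0,0]}'
python3 - <<'E'
from cy import *
wc()
im,d=ctrl.get_image('wrist'); save('w8',im)
im,d=ctrl.get_image('scene'); save('s8',cv2.resize(im[100:290,160:350],(600,600)))
E
```

```text
time: 12.73
tcp_pos: [561.5, -62.7, 277.5]
orientation: [-2.223, -1.749, -0.487]
contact_force: [0.7, -0.3, 0.4]
grip_width: 86.9
tcp in seat [ -4.3  -0.4 197. ] ang [ 0.2 -0.1  0.2] Fseat [ 0.1 -0.8  0.4] w 86.9
```

View pics/w8.png

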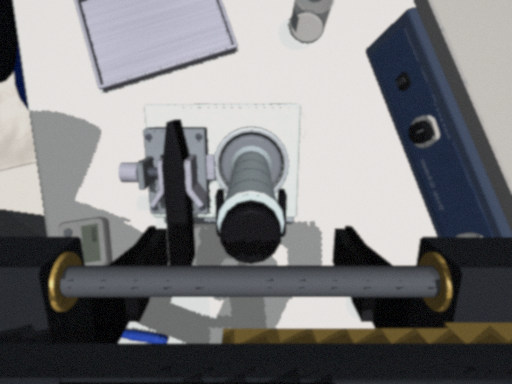

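View pics/s8.png

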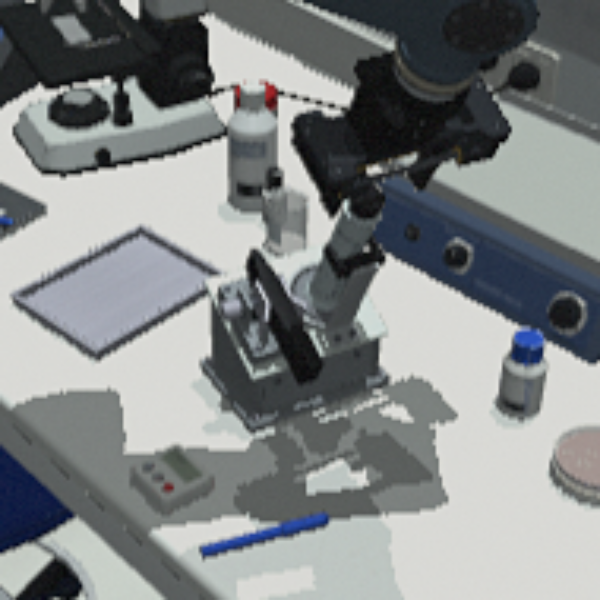

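```bash
python3 -m crank '{"xyz":[[0.01,0,0.08],[0,0,0.08],[0,0,0.08],[0,0,0],[0,0,0]],"dr":[[0,0,0],[0,0,0],[0,0,0],[0,0,0],[0,0,0]],"gripper":[0,0,0,0,0]}'
python3 - <<'E'
from cy import *
wc()
E
python3 -m crank '{"xyz":[[0,0,0]],"dr":[[0,0,0]],"gripper":[0]}'
python3 - <<'E'
from cy import *
wc()
E
```

```text
time: 13.25
tcp_pos: [568.2, -41.9, 237.0]
orientation: [-2.225, -1.753, -0.49]
contact_force: [0.2, -0.0, 0.5]
grip_width: 87.0
tcp in seat [ -1.7  -2.  151.2] ang [-0.  -0.2  0. ] Fseat [ 0.2 -0.2  0.5] w 87.0
time: 13.33
tcp_pos: [568.9, -42.5, 237.8]
orientation: [-2.227, -1.755, -0.492]
contact_force: [0.4, 0.0, 0.6]
grip_width: 87.0
tcp in seat [ -1.7  -2.8 152. ] ang [-0.2 -0.2 -0. ] Fseat [ 0.3 -0.4  0.5] w 87.0
```

```bash
python3 -m crank '{"xyz":[[0.009,-0.012,0.053],[0,0,0.05],[0,0,0],[0,0,0]],"dr":[[0,0,0],[0,0,0],[0,0,0],[0,0,0]],"gripper":[0,0,0,0]}'
python3 - <<'E'
from cy import *
wc()
E
python3 -m crank '{"xyz":[[0,0,0],[0,0,0],[0,0,0],[0,0,0],[0,0,0],[0,0,0],[0,0,0],[0,0,0]],"dr":[[0,0,0],[0,0,0],[0,0,0],[0,0,0],[0,0,0],[0,0,0],[0,0,0],[0,0,0]],"gripper":[1,1,1,1,1,1,1,1]}' 30
python3 -m crank '{"xyz":[[0,0,0],[0,0,0],[0,0,0],[0,0,0]],"dr":[[0,0,0],[0,0,0],[0,0,0],[0,0,0]],"gripper":[1,1,1,1]}' 30
python3 - <<'E'
from cy import *
wc()
E
```

```text
time: 13.67
tcp_pos: [568.2, -31.0, 218.7]
orientation: [-2.225, -1.754, -0.49]
contact_force: [-0.9, 0.3, 0.4]
grip_width: 87.1
tcp in seat [  0.2   0.6 130.1] ang [-0.  -0.2  0. ] Fseat [0.3 0.9 0.4] w 87.1
time: 14.33
tcp_pos: [568.2, -30.9, 218.7]
orientation: [-2.225, -1.754, -0.49]
contact_force: [-1.0, -0.3, -0.1]
grip_width: 41.7
time: 14.67
tcp_pos: [568.3, -30.9, 218.6]
orientation: [-2.225, -1.754, -0.49]
contact_force: [0.2, -0.3, 0.4]
grip_width: 35.5
tcp in seat [  0.3   0.4 130. ] ang [-0.1 -0.2  0. ] Fseat [-0.1 -0.2  0.5] w 35.5
```

```bash
python3 -m crank '{"xyz":[[0,0,-0.012],[0,0,-0.012],[0,0,-0.012],[0,0,-0.012],[0,0,0]],"dr":[[0,0,0],[0,0,0],[0,0,0],[0,0,0],[0,0,0]],"gripper":[1,1,1,1,1]}' 30
python3 - <<'E'
from cy import *
wc()
E
```

```text
time: 15.08
tcp_pos: [567.3, -35.0, 227.8]
orientation: [-2.226, -1.754, -0.49]
contact_force: [0.1, 0.5, -1.6]
grip_width: 35.6
tcp in seat [  0.3   0.5 140.1] ang [-0.1 -0.2  0. ] Fseat [-0.2  0.  -1.6] w 35.6
```

```bash
python3 -m crank '{"xyz":[[0,0,-0.05],[0,0,-0.05],[0.02,0,-0.02],[0.06,0,0],[0.1,0,0],[0.12,0,0],[0.12,0,-0.03],[0.1,0,-0.06]],"dr":[[0,0,0],[0,0,0],[0,0,0],[0,0,0],[0,0,0],[0,0,0],[0,0,0],[0,0,0]],"gripper":[1,1,1,1,1,1,1,1]}' 30
python3 - <<'E'
from cy import *
wc(); 
ctrl.get_image('top'); d=np.array(ctrl.get_image('top')[1])
im,d=ctrl.get_image('scene'); save('s9',cv2.resize(im[100:290,160:350],(600,600)))
E
```

```text
time: 15.75
tcp_pos: [584.2, 42.6, 309.3]
orientation: [-2.222, -1.752, -0.488]
contact_force: [0.2, -0.2, -2.8]
grip_width: 35.4
tcp in seat [106.8   2.2 180.3] ang [ 0.2 -0.1  0. ] Fseat [-1.4 -0.3 -2.5] w 35.4
```

View pics/s9.png

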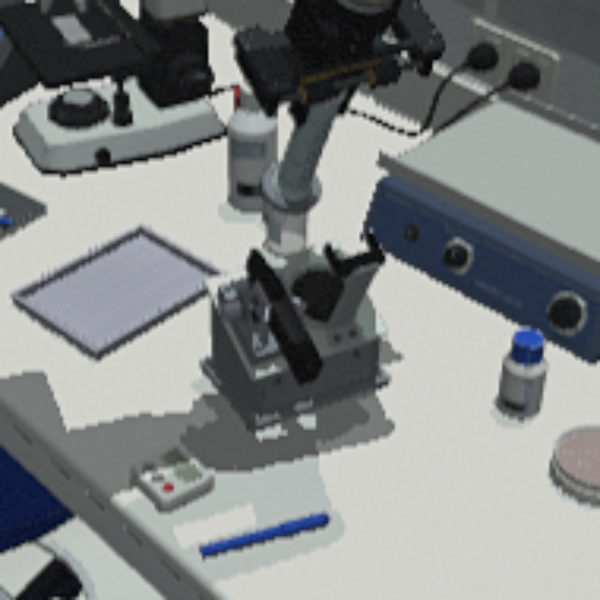

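The cylinder is out of the seat and held at (290,170), and the wedge is still in the gap. Next I'll locate the tray.

Run:
```python
from cy import *
K,T=campose('top')
for r in ctrl.silhouettes('top','tray_in')[:2]: print(r['score'],r['bbox'])
px=np.array([[143.5,169.5],[189.5,167.5],[194,229.5],[147.5,232]])
ray=np.c_[(px-K[:2,2])/K[0,0],np.ones(4)]@T[:3,:3].T; P=T[:3,3]+ray*((17-T[2,3])/ray[:,2:]); print(P.round(0),P.mean(0))
print(np.linalg.norm(np.diff(P,axis=0),axis=1))
c=P.mean(0); Rd=mk([np.cos(np.radians(76.5)),np.sin(np.radians(76.5)),0],[0,0,-1])
p,r=pose(); h=np.array([c[0],c[1],131+3+110.]); print(h); rows([585,100,330],Rd); rows(h,Rd,p0=np.array([585,100,330.]),R0=Rd)
```

```text
0.72 [146.6, 167.5, 46.0, 62.4]
[[599. 360.  17.]
 [605. 207.  17.]
 [398. 191.  17.]
 [391. 345.  17.]] [498.21077557 275.94297637  17.        ]
[153.88487017 207.0256434  154.23009001]
[498.21077557 275.94297637 244.        ]
n 4 L 63.2 A 24.7 dr [0.0002, -0.0687, 0.0002]
xyz [[0.0768, -0.0172, 0.0069], [0.0771, -0.0172, -0.0014], [0.0765, -0.0172, -0.0097], [0.075, -0.0172, -0.0179]]
n 6 L 214.2 A 0.0 dr [0.0, 0.0, 0.0]
xyz [[0.1257, -0.1046, 0.0717], [0.1257, -0.1046, 0.0717], [0.1257, -0.1046, 0.0717], [0.1257, -0.1046, 0.0717], [0.1257, -0.1046, 0.0717], [0.1257, -0.1046, 0.0717]]
```

```bash
python3 -m crank '{"xyz":[[0.05,-0.011,0.004],[0.051,-0.011,0],[0.051,-0.011,-0.002],[0.051,-0.011,-0.006],[0.051,-0.011,-0.01],[0.05,-0.011,-0.012],[0,0,0]],"dr":[[0,-0.0458,0],[0,-0.0458,0],[0,-0.0458,0],[0,-0.0458,0],[0,-0.0458,0],[0,-0.0458,0],[0,0,0]],"gripper":[1,1,1,1,1,1,1]}' 30
python3 -m crank '{"xyz":[[0.06,-0.05,0.03],[0.12,-0.1,0.06],[0.126,-0.105,0.07],[0.126,-0.105,0.07],[0.126,-0.105,0.07],[0.1,-0.08,0.07],[0.06,-0.05,0.04],[0,0,0]],"dr":[[0,0,0],[0,0,0],[0,0,0],[0,0,0],[0,0,0],[0,0,0],[0,0,0],[0,0,0]],"gripper":[1,1,1,1,1,1,1,1]}' 30
python3 - <<'E'
from cy import *
Rd=mk([np.cos(np.radians(76.5)),np.sin(np.radians(76.5)),0],[0,0,-1])
p,r=pose(); zt=r.as_matrix()[:,2]; print('tilt',np.degrees(np.arccos(-zt[2])),(r.inv()*Rd).as_rotvec(degrees=True)); rows([498,276,175],Rd)
im,d=ctrl.get_image('wrist'); save('w10',im)
im,d=ctrl.get_image('scene'); save('s10',cv2.resize(im[100:290,120:310],(600,600)))
E
```

```text
time: 16.53
tcp_pos: [585.6, 102.5, 328.6]
orientation: [-2.463, -1.948, -0.001]
contact_force: [0.9, 0.2, -2.7]
grip_width: 35.7
time: 17.2
tcp_pos: [498.8, 268.0, 243.8]
orientation: [-2.461, -1.942, 0.01]
contact_force: [-0.9, -1.2, -2.2]
grip_width: 35.6
tilt 0.514631516365385 [-0.51083641  0.06238419  0.06035502]
n 2 L 69.3 A 0.5 dr [-0.0028, 0.0003, 0.0003]
xyz [[0.0192, -0.0052, 0.172], [0.0191, -0.0059, 0.172]]
```

View pics/s10.png

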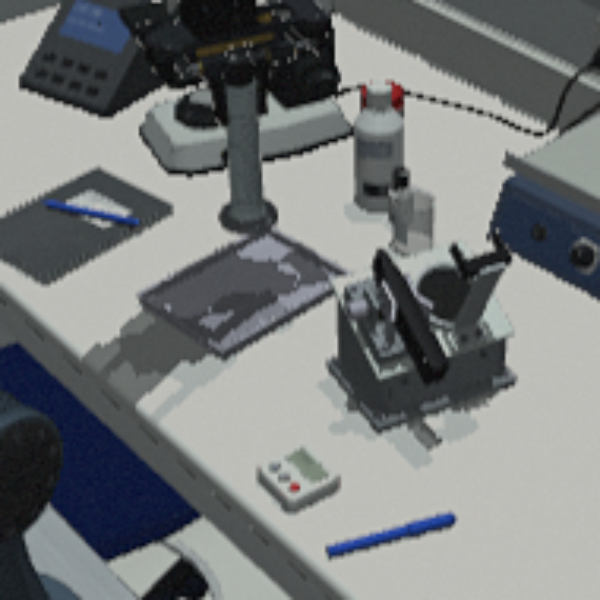

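View pics/w10.png

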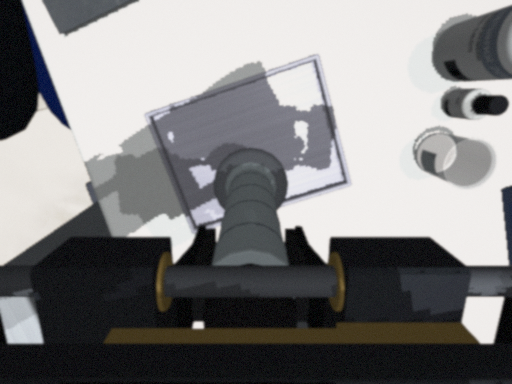

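```bash
python3 -m crank '{"xyz":[[0.013,-0.003,0.08],[0.013,-0.003,0.12],[0.012,-0.003,0.1],[0,0,0.04],[0,0,0],[0,0,0]],"dr":[[0,0,0],[0,0,0],[0,0,0],[0,0,0],[0,0,0],[0,0,0]],"gripper":[1,1,1,1,1,1]}' 30
python3 - <<'E'
from cy import *
Rd=mk([np.cos(np.radians(76.5)),np.sin(np.radians(76.5)),0],[0,0,-1])
p,r=pose(); zt=r.as_matrix()[:,2]; print('tilt',np.degrees(np.arccos(-zt[2])),(r.inv()*Rd).as_rotvec(degrees=True)); rows([498,276,145],Rd)
E
```

```text
time: 17.8
tcp_pos: [504.7, 273.8, 179.9]
orientation: [-2.469, -1.942, -0.003]
contact_force: [0.9, -0.5, -2.3]
grip_width: 35.5
tilt 0.09334805650179097 [ 0.04452835 -0.08204321 -0.11851628]
n 1 L 35.6 A 0.2 dr [0.0005, -0.0009, -0.0013]
xyz [[0.0027, -0.0353, 0.1743]]
```

```bash
python3 -m crank '{"xyz":[[0,-0.015,0.06],[0,-0.015,0.06],[0,0,0.05],[0,0,0.01],[0,0,0]],"dr":[[0,0,0],[0,0,0],[0,0,0],[0,0,0],[0,0,0]],"gripper":[1,1,1,1,1]}' 30
python3 -m crank '{"xyz":[[0,0,0.01],[0,0,0.01],[0,0,0.008],[0,0,0]],"dr":[[0,0,0],[0,0,0],[0,0,0],[0,0,0]],"gripper":[1,1,1,1]}' 30
```

```text
time: 18.22
tcp_pos: [498.5, 275.9, 143.7]
orientation: [-2.468, -1.944, -0.003]
contact_force: [0.1, -0.4, -2.5]
grip_width: 35.4
time: 18.55
tcp_pos: [498.2, 276.2, 138.0]
orientation: [-2.467, -1.944, -0.002]
contact_force: [-0.3, 0.0, -1.4]
grip_width: 35.1
```

```bash
python3 -m crank '{"xyz":[[0,0,0.008],[0,0,0],[0,0,0]],"dr":[[0,0,0],[0,0,0],[0,0,0]],"gripper":[1,1,1]}' 30
python3 -m crank '{"xyz":[[0,0,0.007],[0,0,0],[0,0,0]],"dr":[[0,0,0],[0,0,0],[0,0,0]],"gripper":[1,1,1]}' 30
```

```text
time: 18.8
tcp_pos: [498.0, 276.2, 136.4]
orientation: [-2.467, -1.944, -0.002]
contact_force: [0.4, 0.7, -2.3]
grip_width: 35.5
time: 19.05
tcp_pos: [498.0, 276.1, 134.9]
orientation: [-2.467, -1.944, -0.002]
contact_force: [-0.0, -0.6, -2.0]
grip_width: 35.6
```

```bash
python3 -m crank '{"xyz":[[0,0,0.006],[0,0,0],[0,0,0]],"dr":[[0,0,0],[0,0,0],[0,0,0]],"gripper":[1,1,1]}' 30
python3 -m crank '{"xyz":[[0,0,0.006],[0,0,0],[0,0,0]],"dr":[[0,0,0],[0,0,0],[0,0,0]],"gripper":[1,1,1]}' 30
```

```text
time: 19.3
tcp_pos: [498.1, 276.2, 133.7]
orientation: [-2.467, -1.944, -0.002]
contact_force: [-0.7, -0.5, -3.2]
grip_width: 35.8
time: 19.55
tcp_pos: [498.3, 276.4, 133.5]
orientation: [-2.467, -1.944, -0.004]
contact_force: [-1.7, -0.1, 5.0]
grip_width: 35.7
```

```bash
python3 -m crank '{"xyz":[[0,0,-0.002],[0,0,0],[0,0,0],[0,0,0],[0,0,0],[0,0,0],[0,0,0]],"dr":[[0,0,0],[0,0,0],[0,0,0],[0,0,0],[0,0,0],[0,0,0],[0,0,0]],"gripper":[0.55,0.5,0.4,0.3,0.1,0,0]}' 10
python3 - <<'E'
from cy import *
im,d=ctrl.get_image('scene'); save('s11',cv2.resize(im[100:290,120:310],(600,600)))
E
```

```text
time: 20.13
tcp_pos: [498.1, 276.1, 132.9]
orientation: [-2.467, -1.944, -0.002]
contact_force: [-0.6, 0.4, -0.6]
grip_width: 68.9
```

View pics/s11.png

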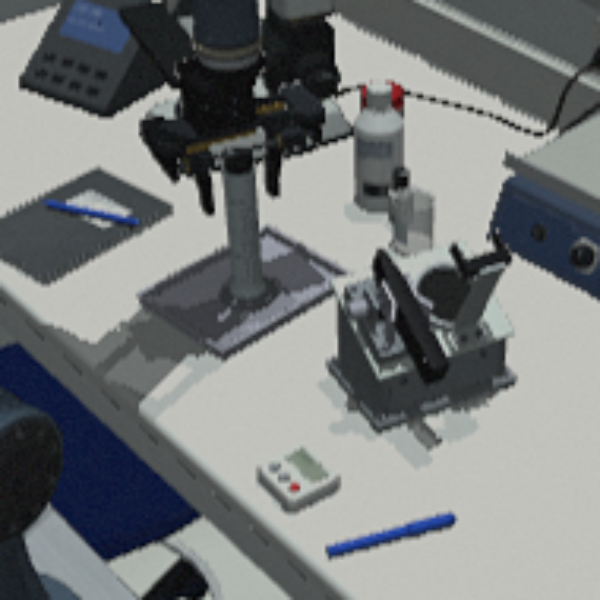

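The cylinder stands upright in the tray with its foot at (255,295), and the fingers are open clear of it. I'll retreat straight up.

```bash
python3 -m crank '{"xyz":[[0,0,-0.03],[0,0,-0.06],[0,0,-0.1],[0,0,-0.15],[0,0,-0.2],[0,0,-0.2],[0,0,-0.1],[0,0,0]],"dr":[[0,0,0],[0,0,0],[0,0,0],[0,0,0],[0,0,0],[0,0,0],[0,0,0],[0,0,0]],"gripper":[0,0,0,0,0,0,0,0]}'
python3 -m crank '{"xyz":[[-0.1,0.02,-0.05],[-0.15,0.03,0],[-0.15,0.03,0],[-0.1,0.02,0],[0,0,0],[0,0,0]],"dr":[[0,0,0],[0,0,0],[0,0,0],[0,0,0],[0,0,0],[0,0,0]],"gripper":[0,0,0,0,0,0]}'
python3 - <<'E'
from ins import *
s=ctrl.sense(); print(s['tcp_pos'],s['contact_force'])
im,d=ctrl.get_image('wrist'); save('w12',im); W=cloud('wrist',d,s); L=(W-slot)@F
k=np.isfinite(L[...,0])&(L[...,2]>30)&(L[...,2]<45)&(L[...,1]>-12)&(L[...,1]<40)&(L[...,0]>-120)&(L[...,0]<80); P=L[k]
if len(P): print('wedge x',np.percentile(P[(P[:,1]>4)&(P[:,1]<16),0],[.5,99.5]))
im,d=ctrl.get_image('scene'); save('s12',cv2.resize(im[100:290,120:310],(600,600)))
im,d=ctrl.get_image('top'); save('t12',cv2.resize(im[130:250,120:280],(800,600))); W=cloud('top',d); L=(W-slot)@F
k=np.isfinite(L[...,0])&(L[...,2]>28)&(L[...,2]<48)&(L[...,1]>3)&(L[...,1]<17)&(L[...,0]>-120)&(L[...,0]<80); P=L[k]
if len(P): print('wedge x top',np.percentile(P[:,0],[1,99]))
for r in ctrl.silhouettes('top','cylinder_mid'):
    q=W[r['pixels']]; q=q[np.isfinite(q[:,0])&(q[:,2]>150)]; print(r['score'],r['bbox'],np.median(q,0) if len(q) else None)
E
```

```text
time: 20.85
tcp_pos: [501.1, 277.1, 307.7]
orientation: [2.464, 1.942, 0.022]
contact_force: [0.2, -0.4, -0.5]
grip_width: 87.1
time: 21.35
tcp_pos: [493.5, 173.4, 310.3]
orientation: [-2.468, -1.94, -0.001]
contact_force: [0.3, 0.8, 0.4]
grip_width: 87.2
[493.50872996 173.37062034 310.26057116] [0.32482662 0.77914985 0.36237195]
wedge x [-32.71738396  31.2997459 ]
wedge x top [-96.06201718  46.77529486]
```

View pics/s12.png

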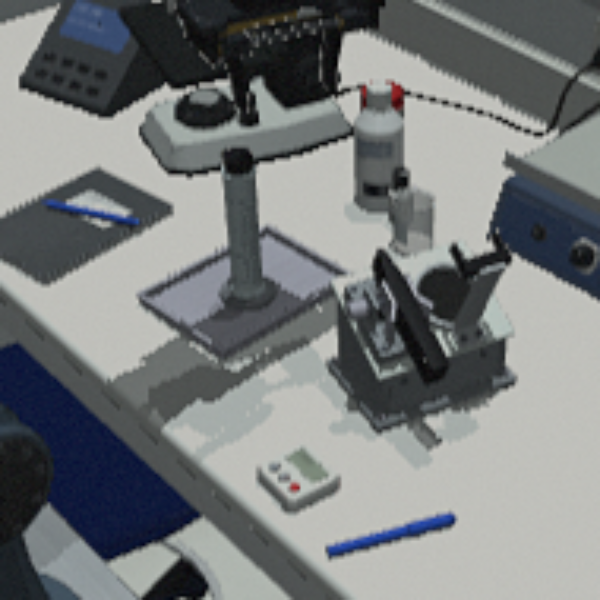

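View pics/w12.png

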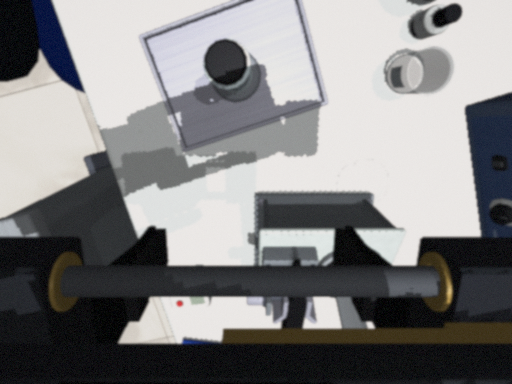

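The cylinder stands upright inside the tray (foot at about (238,80) in the wrist picture). The wedge still lies in the gap, and the robot is clear of everything.

```bash
python3 -c "
from cell import ctrl
print(ctrl.job_done()); print(ctrl.sense()['time'])"
```

```text
the job is handed in; nothing more can be done
None
the job is handed in; nothing more can be done
```

I pushed the larger wedge into the gap, drew the cylinder out of its seat, and stood it upright in the tray. The job was handed in at about 21.5 s of the 67 s allowed.

- **Wedge:** after release the nose measured about 49 mm past the slot point, with the wedge lying from 0 to 20 mm across the gap. A wide gap like that means the catch is open about 15 mm. The push reached about 13 N. The last top view put the wedge at -96 to +47 mm, so it has not moved beyond measuring noise. Its top read about 2 mm high in the wrist camera, which is within calibration error.
- **Cylinder:** it came free with only its own weight on the wrist. It touched the tray floor at the expected height, 133.5 mm at the tool tip, about 1 mm from the estimated tray centre. After I let go and backed off, the scene and wrist pictures showed it upright inside the rim.
- **Checks that fell short:** the network did not find the cylinder in the last top picture, so its upright position rests on the scene and wrist views. I did not measure the catch directly at the end. In one small step during insertion I typed the sideways sign the wrong way, about 1.5 mm off; the next reading was as planned and the side force stayed below 3 N.

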